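# Unsnap the cover of a fittings bin

### The job

Open the small blue bin of brass fittings: gently squeeze the two orange tabs on its grey cover together, feeling your way so that neither tab is forced against the thin divider inside, until both catches have let go; then lift the cover off without tearing at a catch. Lay it down gently, flat and tabs up, on the middle of the green shelf plate, and let go of it. Leave the brass pieces and the sealant bottle where they stand.

Things in the scene. Friction and masses are not known exactly. Their poses are not given: they have to be found in the camera images.
- bin: Blue plastic bin fixed to the bench, 150 (x) by 120 (y) by 80 mm high, walls 5 mm, closed by the grey cover. Origin: centre of its underside, z up. Hidden inside is a fixed latch frame: one catch ledge per tab, and a thin divider in the middle that the tab legs meet if pushed too far. The frame sits off the bin's centre along the bin's y by an unseen d: 4 to 5.5 mm, to either side.
- bin_mouth (a point): Centre of the bin's mouth, level with its rim, 80 mm above the bin's origin. With the frame off by d to the bin's +y, the +y tab's catch lets go when that tab has gone in 7.5 - d mm and its leg meets the divider at 10.5 - d; the -y tab lets go at 7.5 + d and meets the divider at 10.5 + d (the other way round if the frame is off to -y).
- cover: Loose grey cover, plate 152 (x) by 122 (y) by 5 mm, 0.17 to 0.28 kg in all. Origin: centre of the plane of the feet of the two ribs under its ends, on which it stands when laid down; the plate's top is 27 mm above. Closed, its axes match the bin's, its origin is 58 mm above the bin's; 1.5 mm play sideways, 2 mm upwards while caught. It comes off straight up and is out of the bin after 22 mm.
- tab_a: Orange upright tab on the +y side of the cover, sliding in towards the cover's middle (cover -y) against a soft spring (4 N at rest, 0.15 N/mm), limit 16 mm. 30 mm long (x), 6 mm thick, from 28 to 63 mm above the cover's origin. Origin and axes coincide with the cover's while the tab is out; as it is pressed in they move with it along the cover's y.
- tab_b: Orange upright tab on the -y side of the cover, mirror image of tab_a, sliding towards cover +y. In a pinch centred on the cover one leg meets the divider first and pushes the gripper sideways, towards the side it must shift to. A pinch 44 mm wide over the tabs' outer faces and centred on the frame (d off the bin's centre) frees both catches and leaves 1.5 mm before the divider.
- tab_a_face (a point): Middle of the outer face of tab_a, 31 mm to +y of the cover's centre when out, 48 mm above the cover's origin. The two outer faces are 62 mm apart when out. The divider cracks if the tab legs push on it with over 12 N in all: squeeze to a width in small steps, not with full grip, and shift when a sideways push of 2 or 3 N is felt.
- tab_b_face (a point): Middle of the outer face of tab_b, 31 mm to -y of the cover's centre when out, 48 mm above the cover's origin. A catch ledge tears if the cover is pulled up against it with over 22 N; a free cover lifts with its weight alone.
- plate: Green painted shelf plate fixed on the bench, 220 (x) by 190 (y) by 6 mm thick. Origin: centre of its underside.
- plate_top (a point): Centre of the plate's top face, 6 mm above the bench.
- nipple: Bystander: upright brass hex nipple, 38 mm across, 50 mm high. Origin: centre of its underside.
- union_nut: Bystander: brass ring nut lying flat, 48 mm across, 22 mm high. Origin: centre of its underside.
- sealant: Bystander: white sealant bottle with a red cap, 44 mm across, 100 mm high. Origin: centre of its underside.
Things that resemble listed ones, but are neither listed nor needed, are in the scene too. Leave any brown look-alike of the cover alone. Of the things that look like the bin, the smaller one is meant.

How it is judged:
On the way:
1. the cover is free of both catches and lifted out of the bin (more than 25 mm above its closed place), roughly level (z of cover in the frame of bin above 0.083 m and angle between cover's own z axis and vertical below 0.35 rad), for 0.1 s.
At the end, for the whole second after the job is handed in: The cover lies flat (within 0.06 rad) and tabs up on the green plate, its centre within 30 mm of the plate's centre along each plate axis, resting on its ribs (height within 4 mm), still and released (x of cover in the frame of plate_top between -0.03 and 0.03 m and y of cover in the frame of plate_top between -0.03 and 0.03 m and z of cover in the frame of plate_top between -0.004 and 0.004 m and angle between cover's own z axis and vertical below 0.06 rad and height (world z) of tab_a_face above 0.04 m and linear speed of cover below 0.02 m/s and contact force between cover and the fingers below 0.1 N); the robot touches nothing.
It fails at once if the thin divider in the bin is cracked: more than 12 N on it from the tab legs (contact force between latch_frame_c0 and cover above 12 N).
It fails at once if a catch is torn: more than 22 N between the cover's tabs and a catch ledge in the bin (contact force between any of latch_frame_c1, latch_frame_c2 and cover above 22 N).
It fails at once if the cover is slammed down: more than 40 N between cover and plate (contact force between cover and plate above 40 N).
It fails at once if a brass piece or the sealant bottle is moved more than 20 mm (distance of any of nipple, union_nut, sealant from where it was at the start of the episode above 0.02 m).
It also fails if it takes over 58 s, if anything falls off the work surface, if the arm or the gripper's body presses on something with over 40 N, if the wrist force passes 120 N, or if a joint passes its speed limit or range.

### The arm

A 7-joint arm with a two-finger parallel gripper is mounted at the origin on the work surface. World frame = base frame: x ahead of the robot, y to its left, z up, the work surface at z = 0. Lengths are in m, angles in rad, forces in N, time in s.
With the tool pointing down it reaches from about 0.425 to 0.8 m from the base axis. Payload 8.3 kg.
Tool frame: the origin (TCP) lies at the very end of the fingers, on their centre line; the grasp point (between the pads) lies 19 mm behind it; z points along the fingers, x is the direction in which the jaws open and shut, and the axes are right-handed (so a half turn about z gives the same grasp; the last joint's range is limited). The gripper opens to 85 mm and grips with 20 to 120 N. Pads are 22 mm wide; open, the fingers measure 114 mm over their backs; the gripper's body (76 mm by 85 mm) begins 54 mm behind the grasp point. The pads swing forward as they close: fully open they stand 13 mm farther back than shut.
Start: joints at [-1.267, 0.383, 0.016, 1.37, -0.006, 1.388, -0.046], TCP at [0.224, 0.583, 0.231] pointing down, gripper open.
Joint ranges: [-2.95, 2.95], [-0.25, 2.06], [-1.52, 1.56], [0.18, 2.33], [-1.44, 4.58], [0.02, 2.06], [-3.01, 3.01]. Speed limits (rad/s): [2.39, 2.39, 3.01, 3.01, 3.14, 3.14, 3.14].

### API

Orientations are given as a unit quaternion [x, y, z, w].
In Python, from plant import state, snapshot, camera_model, job_done gives the robot as it stands.
- The arm moves only by the tool apply_moves, never from a script. Its argument "deltas" is a list of rows, each a list of 7 numbers: the shift along the tool's x, y, z in m, then the turn, a rotation vector about the tool's x, y, z in rad, then the opening, from 0 (shut) to 1 (fully open). A call has exactly 10 rows; each row is the pose to reach, as a shift and turn from the pose commanded when the call began, along the tool's axes at that moment; what a row does not reach only later rows make up. A row lasts 1/12 s, in which the tool goes at most 41.7 mm and 7.16 degrees, less where a joint would pass 70% of its speed; a pose out of reach is approached as far as the arm can. A call with a gripper value outside its range is refused whole. The fingers move at their own pace and stop on an object; "force" is the grip in N (left out, the last holds). Time passes only in rows, so rows that repeat a pose let the fingers close, or fill a call up. It gives the time, the measured TCP pose, the force and the opening at its end, in the units of the state.
- state(): the state, without advancing time (a new reading comes with each control period).
- snapshot(name): name is "side" or "top" or "wrist"; returns the picture (384x512x3 uint8, red, green, blue); there is no depth.
- camera_model(name): a dict with "camera_matrix" (3x3 intrinsics, pixels), "k1" (the pictures are not rectified: a ray, as slopes to the right and down, at radius r is drawn at 1 + k1 r^2 times it, then the intrinsics apply), "R" (3x3) and "t" (3): a world point X has camera coordinates R X + t. Camera axes: x right, y down, z forward; pixel columns grow to the right and rows downward; lengths in m; the calibration is good to about 2 mm. A picture is of the moment at which its call begins: read the wrist's pose just before it. camera_model takes no time and is no camera call; for the wrist camera it gives the pose at the moment of the call.
- job_done(): hands the job in, once; it reports no verdict.
The state is a dict: "t": time; "qpos": joint angles; "qvel": joint speeds; "joint_torque": joint torques, N m; "position": TCP position; "tcp_rot": TCP orientation; "contact_force": force on the tool from outside, world axes, zero at the start; "wrist_torque": the same for the moment, N m; "grip_width": finger opening in m.
Only numpy, scipy, OpenCV 4.12 (cv2) and the standard library are available. Lean on these libraries where they do the work, as an engineer would, in place of code of your own. Each camera call takes 0.05 s, during which the arm holds its last target.

## Working session

There is one attempt and no reset: what is moved stays moved. The work goes in short steps, Python scripts to look and compute and a tool call to move; the robot and the scene stay as the last step left them, time stands still between calls to the robot, and variables do not carry over. Pictures are saved under pics/ and viewed, and the job is handed in when it is done.

Besides the shell and the picture viewer there is one more tool, called after "Request:" as name(argument=value, ...), one argument or row to a line, values as JSON. apply_moves: Moves the arm, as the interface text tells. Its arguments: {"type":"object","properties":{"deltas":{"type":"array","items":{"type":"array","items":{"type":"number"}}},"force":{"type":"number"}},"required":["deltas"]}

```bash
mkdir -p pics; ls
python3 - <<'E'
from plant import *
import cv2
print(state())
for n in ["top","side","wrist"]:
    m=camera_model(n); print(n,m)
    cv2.imwrite(f"pics/{n}0.png",cv2.resize(snapshot(n)[:,:,::-1],(768,576)))
E
```

```text
pics
{'t': 0.0, 'qpos': array([-1.26690082,  0.38428544,  0.0163733 ,  1.3711229 , -0.00632797,
        1.3882076 , -0.04649728]), 'qvel': array([ 8.60115291e-04,  8.26196175e-04, -1.36886852e-03, -2.07441867e-05,
        1.99288008e-03, -1.40967338e-03,  1.62484068e-03]), 'joint_torque': array([ 1.00579793e-03, -6.27615380e+01,  8.44741333e-01, -3.71806741e+01,
        1.64863811e-02,  1.42918801e-02, -1.78081709e-06]), 'position': array([0.22392093, 0.58298238, 0.23026354]), 'tcp_rot': array([ 8.24186443e-01,  5.66317696e-01, -8.11182708e-04,  5.63061567e-04]), 'contact_force': array([-0.21691188,  0.56601414,  0.52713514]), 'wrist_torque': array([-0.05011268, -0.05195493, -0.00780177]), 'grip_width': 0.08505728313569293}
top {'camera_matrix': array([[412.57625789,   0.        , 257.15588559],
       [  0.        , 412.57625789, 194.23500623],
       [  0.        ,   0.        ,   1.        ]]), 'k1': -0.08080108351204654, 'R': array([[-0.02634925, -0.99953528, -0.01532805],
       [-0.99082256,  0.02814697, -0.1322059 ],
       [ 0.1325759 ,  0.01170385, -0.99110375]]), 't': array
[... 160 characters left out ...]
51731],
       [  0.        ,   0.        ,   1.        ]]), 'k1': 0.05378015773428407, 'R': array([[-0.99441906, -0.10519198, -0.00808637],
       [-0.07376647,  0.74804235, -0.65953859],
       [ 0.07542712, -0.65526124, -0.75162721]]), 't': array([0.49023788, 0.12166324, 1.10391699])}
wrist {'camera_matrix': array([[302.13095572,   0.        , 254.91823074],
       [  0.        , 302.13095572, 190.64805752],
       [  0.        ,   0.        ,   1.        ]]), 'k1': -0.045911328049574505, 'R': array([[ 0.35807839,  0.9336887 , -0.00229716],
       [ 0.89379179, -0.34206394,  0.29004914],
       [ 0.27002983, -0.10591351, -0.957009  ]]), 't': array([-0.62366518, -0.03776992,  0.38002738])}
```

View pics/top0.png

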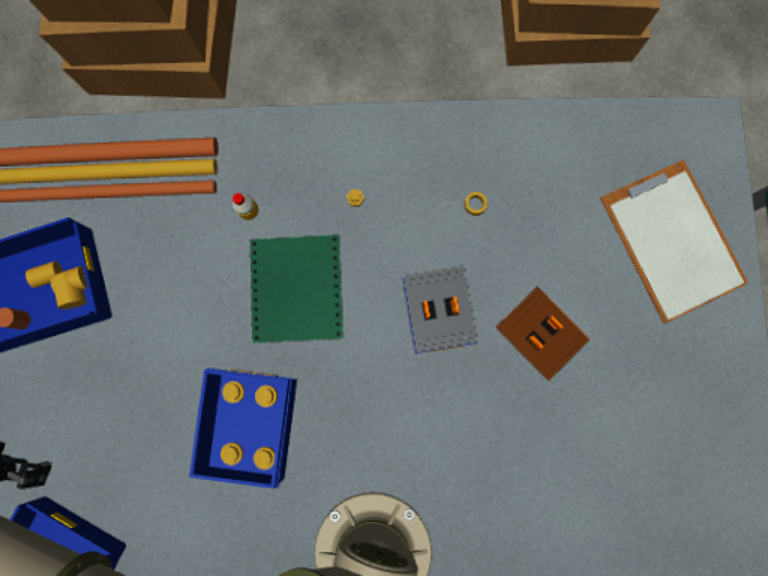

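View pics/side0.png

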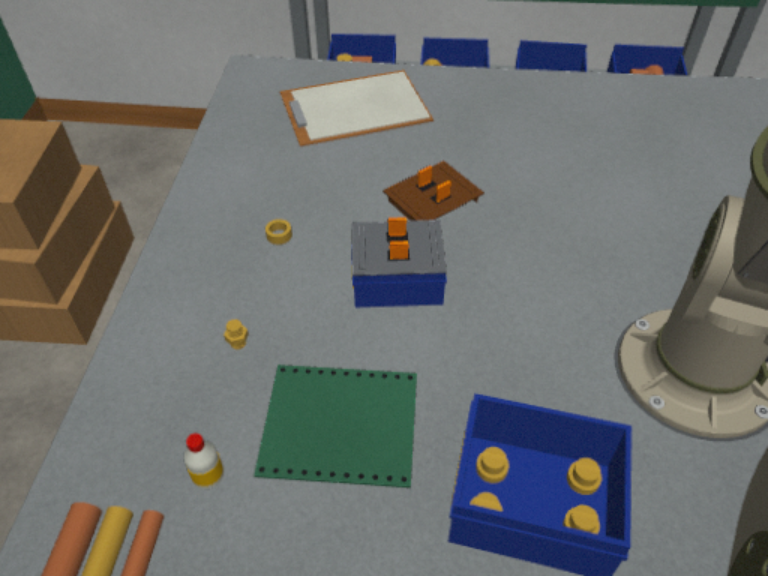

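View pics/wrist0.png

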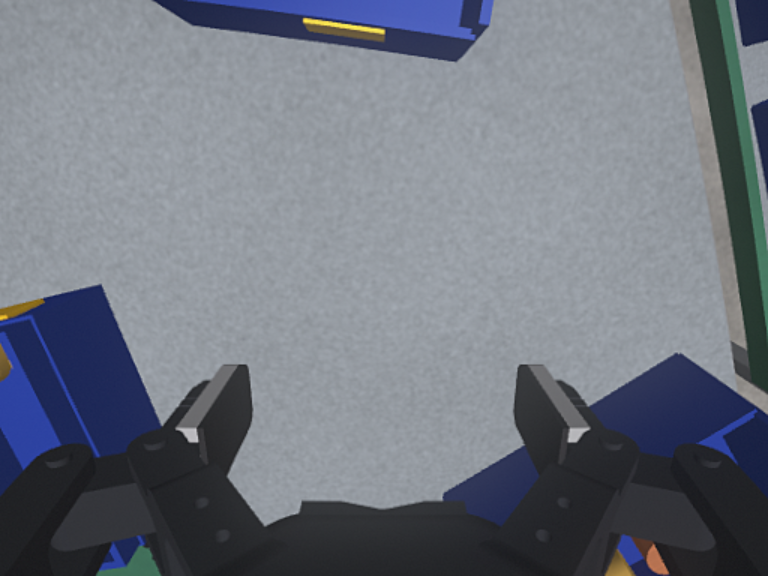

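Top view: the grey-covered small blue bin is at about (440,310) on the 768-wide picture. A brown look-alike is at (542,333), larger open blue bins at (243,428) and at the left, and the green plate at (297,288). The meant one is the small bin with the grey cover, which I'll confirm in a crop.

```bash
cat > h.py <<'E'
import numpy as np, cv2
from plant import *
def ray(m,uv):
    uv=np.atleast_2d(np.float64(uv)); K=m["camera_matrix"]
    d=(uv-K[:2,2])/K[0,0]; s=d.copy()
    for _ in range(20): s=d/(1+m["k1"]*(s**2).sum(1,keepdims=True))
    R=m["R"]; c=-R.T@m["t"]
    return c,np.c_[s,np.ones(len(s))]@R
def onz(m,uv,z):
    c,d=ray(m,uv); return c+d*((z-c[2])/d[:,2])[:,None]
def proj(m,X):
    X=np.atleast_2d(X); p=X@m["R"].T+m["t"]; s=p[:,:2]/p[:,2:]
    s=s*(1+m["k1"]*(s**2).sum(1,keepdims=True))
    return s*m["camera_matrix"][0,0]+m["camera_matrix"][:2,2]
def hsv(im): return cv2.cvtColor(im,cv2.COLOR_RGB2HSV)
def blobs(mask,amin=20):
    n,l,s,c=cv2.connectedComponentsWithStats(mask.astype(np.uint8))
    return [(s[i],c[i],l==i) for i in range(1,n) if s[i][4]>=amin]
E
python3 - <<'E'
from h import *
for n,(x0,y0,x1,y1) in dict(top=(255,165,335,245),side=(225,130,305,210)).items():
    im=snapshot(n); np.save(f"pics/{n}.npy",im); H=hsv(im)
    cv2.imwrite(f"pics/c_{n}.png",cv2.resize(im[y0:y1,x0:x1,::-1],(560,560),interpolation=cv2.INTER_CUBIC))
    o=(H[...,0]>5)&(H[...,0]<18)&(H[...,1]>180)&(H[...,2]>190)
    for s,c,k in blobs(o,8): print(n,"orange",s,c)
    g=(H[...,0]>65)&(H[...,0]<90)&(H[...,1]>120)&(H[...,2]<160)
    for s,c,k in blobs(g,1000):
        cs=cv2.findContours(k.astype(np.uint8),0,1)[0]; r=cv2.minAreaRect(max(cs,key=cv2.contourArea)); b=cv2.boxPoints(r)
        print(n,"green",s,r, onz(camera_model(n),b,0.006).round(4).tolist(), onz(camera_model(n),b,0.006).mean(0))
E
```

```text
top orange [303 198   3  10  18] [303.88888889 202.38888889]
top orange [283 201   3  10  15] [284.2        205.33333333]
top orange [368 211   7   8  14] [371.  214.5]
top orange [354 224   8   8  18] [357.61111111 227.44444444]
top green [ 167  157   61   71 3955] ((196.5389862060547, 191.9358673095703), (68.44061279296875, 59.86471939086914), 87.61405944824219) [[0.6454, 0.252, 0.006], [0.6474, 0.0604, 0.006], [0.4302, 0.0549, 0.006], [0.4272, 0.2423, 0.006]] [0.53755659 0.15239552 0.006     ]
side orange [280 111   7   4  10] [283.  112.5]
side orange [292 121   8   5  11] [295.63636364 122.72727273]
side orange [259 145  11   2  16] [264.9375 145.6875]
side orange [260 161  12   2  17] [265.58823529 161.70588235]
```

View pics/c_top.png

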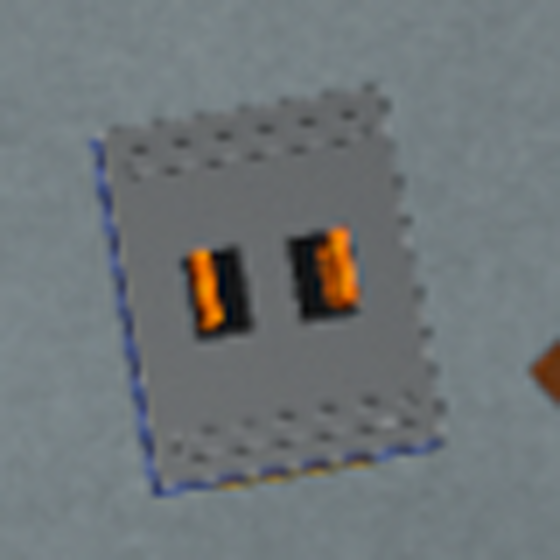

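View pics/c_side.png

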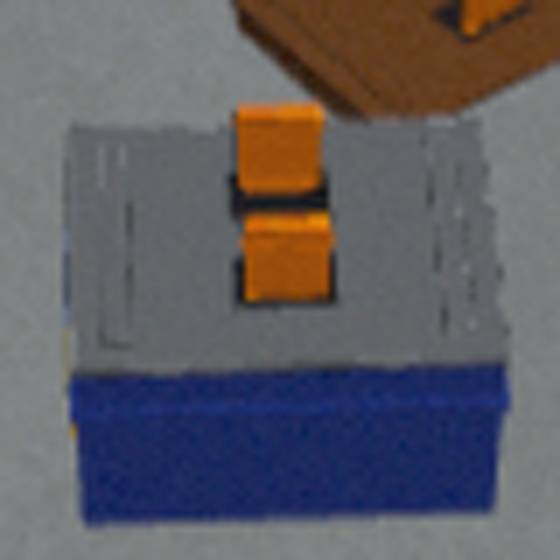

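The crops confirm it: small blue bin, grey cover with two orange tabs at crop (207,290) and (337,270). The brown cover stands separately behind it. Now a rough pose, then a closer look from the wrist.

Run:
```python
from h import *
from scipy.spatial.transform import Rotation as Ro
m=camera_model("top"); ms=camera_model("side")
c=np.array([[108,128],[386,90],[442,435],[158,487]])/7-0.5+[255,165]
P=onz(m,c,.085); print(P.round(4),P.mean(0))
# tab tops
T=onz(m,[[284.2,205.3],[303.9,202.4]],.121);print("top tabs",T.round(4))
# cover axis directions
print("x edge yaw",np.degrees([np.arctan2(*(a-b)[:2][::-1]) for a,b in((P[0],P[3]),(P[1],P[2]))]),"y edge",np.degrees([np.arctan2(*(a-b)[:2][::-1]) for a,b in((P[0],P[1]),(P[3],P[2]))]))
cs=np.array([[68,125],[485,118],[508,362],[72,375]])/7-0.5+[225,130]
Q=onz(ms,cs,.085);print(Q.round(4),Q.mean(0))
print("side tabs top",onz(ms,[[264.9,145.7],[265.6,161.7]],.121).round(4))
s=state();print(Ro.from_quat(s["tcp_rot"]).as_matrix().round(3))
# plate from side & corners
for n,H in(("side",hsv(np.load("pics/side.npy"))),):
    g=(H[...,0]>65)&(H[...,0]<95)&(H[...,1]>90)&(H[...,2]<160); 
    b=[b for b in blobs(g,1000)]
    for st,cc,k in b:
        q=cv2.approxPolyDP(cv2.convexHull(np.argwhere(k)[:,::-1].astype(np.int32)),6,True)[:,0]; p=onz(ms,q,.006); print(st,q.tolist(),p.round(3).tolist(),p.mean(0))
```

```text
[[ 0.546  -0.078   0.085 ]
 [ 0.5589 -0.1957  0.085 ]
 [ 0.413  -0.2128  0.085 ]
 [ 0.3948 -0.0942  0.085 ]] [ 0.47818755 -0.14516051  0.085     ]
top tabs [[ 0.4744 -0.1158  0.121 ]
 [ 0.4811 -0.172   0.121 ]]
x edge yaw [6.09833829 6.66899779] y edge [96.24757098 98.71201435]
[[ 0.5629 -0.1938  0.085 ]
 [ 0.4102 -0.2124  0.085 ]
 [ 0.3963 -0.0905  0.085 ]
 [ 0.545  -0.0698  0.085 ]] [ 0.47863878 -0.14161836  0.085     ]
side tabs top [[ 0.4816 -0.169   0.121 ]
 [ 0.4749 -0.1133  0.121 ]]
[[ 0.359  0.934 -0.   ]
 [ 0.934 -0.359 -0.001]
 [-0.001 -0.    -1.   ]]
[ 170  244  108   81 7241] [[277, 249], [272, 324], [170, 317], [185, 244]] [[0.432, 0.056, 0.006], [0.429, 0.244, 0.006], [0.642, 0.249, 0.006], [0.649, 0.064, 0.006]] [0.53790526 0.15324411 0.006     ]
```

Request:
apply_moves(
  deltas=[
    [-0.023,0.033,0,0,0,-0.048,1],
    [-0.046,0.066,0,0,0,-0.096,1],
    [-0.069,0.099,0,0,0,-0.144,1],
    [-0.092,0.132,0,0,0,-0.192,1],
    [-0.115,0.165,0,0,0,-0.24,1],
    [-0.138,0.198,0,0,0,-0.288,1],
    [-0.161,0.231,0,0,0,-0.336,1],
    [-0.184,0.264,0,0,0,-0.384,1],
    [-0.207,0.297,0,0,0,-0.432,1],
    [-0.23,0.33,0,0,0,-0.483,1],
  ],
  force=20,
)

```text
t: 1.08
position: [0.4504, 0.2485, 0.2315]
tcp_rot: [0.664, 0.748, 0.0, -0.0]
contact_force: [0.7, 0.4, 0.1]
grip_width: 0.0857
```

Request:
apply_moves(
  deltas=[
    [-0.04,-0.002,-0.002,0,0,0,1],
    [-0.08,-0.004,-0.004,0,0,0,1],
    [-0.12,-0.006,-0.006,0,0,0,1],
    [-0.16,-0.008,-0.008,0,0,0,1],
    [-0.2,-0.01,-0.01,0,0,0,1],
    [-0.24,-0.012,-0.012,0,0,0,1],
    [-0.28,-0.014,-0.014,0,0,0,1],
    [-0.32,-0.016,-0.016,0,0,0,1],
    [-0.36,-0.018,-0.018,0,0,0,1],
    [-0.392,-0.019,-0.02,0,0,0,1],
  ],
)

```text
t: 1.92
position: [0.4756, -0.1446, 0.2518]
tcp_rot: [0.666, 0.746, 0.0, 0.0]
contact_force: [0.7, -0.2, 0.0]
grip_width: 0.0854
```

Run:
```python
from h import *
m=camera_model("wrist"); im=snapshot("wrist"); np.save("pics/w1.npy",im)
np.savez("pics/w1m.npz",**m)
print(state()["position"],state()["contact_force"],(-m["R"].T@m["t"]).round(4))
cv2.imwrite("pics/w1.png",cv2.resize(im[:,:,::-1],(768,576)))
cv2.imwrite("pics/t1.png",cv2.resize(snapshot("top")[:,:,::-1],(768,576)))
```

```text
[ 0.47521432 -0.15098599  0.25237732] [-2.06971232 -4.50487205  0.39425353] [ 0.4015 -0.1531  0.3946]
```

View pics/w1.png

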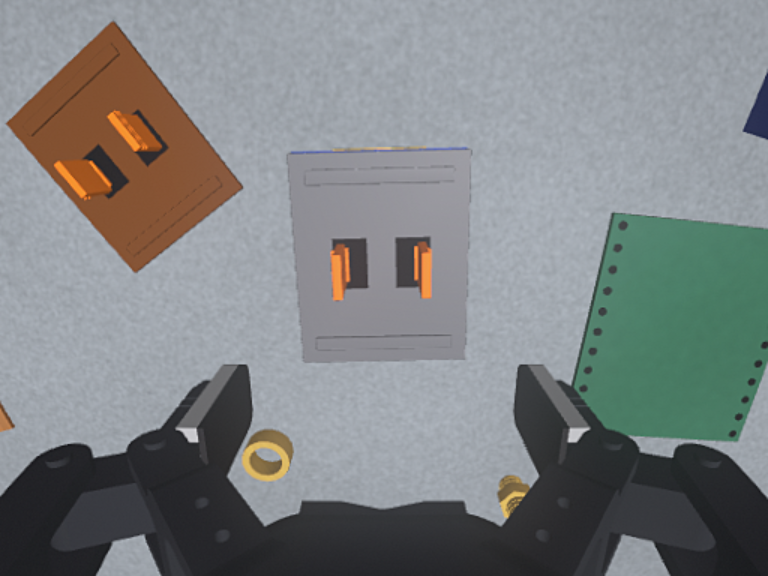

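The wrist view shows the grey cover with tabs at (340,270) and (423,270). The arm was still settling, so I'll measure again at rest.

Run:
```python
from h import *
snapshot("wrist");snapshot("wrist")
s=state();m=camera_model("wrist"); im=snapshot("wrist"); m2=camera_model("wrist")
print(s["position"],s["qvel"].round(3),np.abs(m["t"]-m2["t"]).max())
H=hsv(im)
cv2.imwrite("pics/w2c.png",cv2.resize(im[90:250,185:325,::-1],(700,800)[::1],interpolation=cv2.INTER_CUBIC)[:600])
# top faces are brightest orange
o=(H[...,0]>5)&(H[...,0]<20)&(H[...,1]>150)&(H[...,2]>225)
for st,c,k in blobs(o,15):
    r=cv2.minAreaRect(np.argwhere(k)[:,::-1].astype(np.float32)); print(st,c,r,onz(m,[c],.121).round(4))
# cover corners grey at z .085
g=(H[...,1]<40)&(H[...,2]>85)&(H[...,2]<145)
for st,c,k in blobs(g,3000):
    k=cv2.morphologyEx(k.astype(np.uint8),cv2.MORPH_OPEN,np.ones((5,5)))
    cs=max(cv2.findContours(k,0,1)[0],key=cv2.contourArea)
    q=cv2.approxPolyDP(cv2.convexHull(cs),5,True)[:,0]; P=onz(m,q,.085);print(st,q.tolist(),P.round(4).tolist(),P.mean(0))
np.save("pics/w2.npy",im)
```

```text
[ 0.47606335 -0.14200517  0.25124579] [-0.032 -0.003 -0.044  0.01  -0.004  0.    -0.008] 0.00031336896861838826
[ 69  73  22  27 152] [79.34210526 86.67105263] ((80.36885070800781, 85.94261932373047), (29.832595825195312, 7.5541768074035645), 50.19443130493164) [[ 0.4075 -0.3043  0.121 ]]
[ 33 107  22  24 131] [ 43.58015267 118.80916031] ((43.79646301269531, 119.0531005859375), (28.409770965576172, 4.515460014343262), 48.8140754699707) [[ 0.4386 -0.3386  0.121 ]]
[ 57 107  14  17  40] [ 63.65 114.95] ((63.64754104614258, 114.87704467773438), (20.613937377929688, 1.9205535650253296), 50.19443130493164) [[ 0.4333 -0.3197  0.121 ]]
[227 165   4  22  44] [228.38636364 175.90909091] ((228.447509765625, 175.50274658203125), (21.128650665283203, 1.9972355365753174), 86.98721313476562) [[ 0.4728 -0.1674  0.121 ]]
[274 164   2  22  44] [274.5 174.5] ((274.5, 174.5), (21.0, 1.0), 90.0) [[ 0.4665 -0.1249  0.121 ]]
[218 167   7  33 172] [221.19186047 183.37790698] ((221.24710083007812, 182.9533233642578), (32.249576568603516, 5.489289283752441), 86.42366790771484) [[ 0.4807 -0.1735  0.121 ]]
[279 168   6  30 151] [281.01986755 182.59602649] ((281.5, 182.5), (5.0, 29.0), 0.0) [[ 0.4736 -0.1178  0.121 ]]
```

View pics/w2c.png

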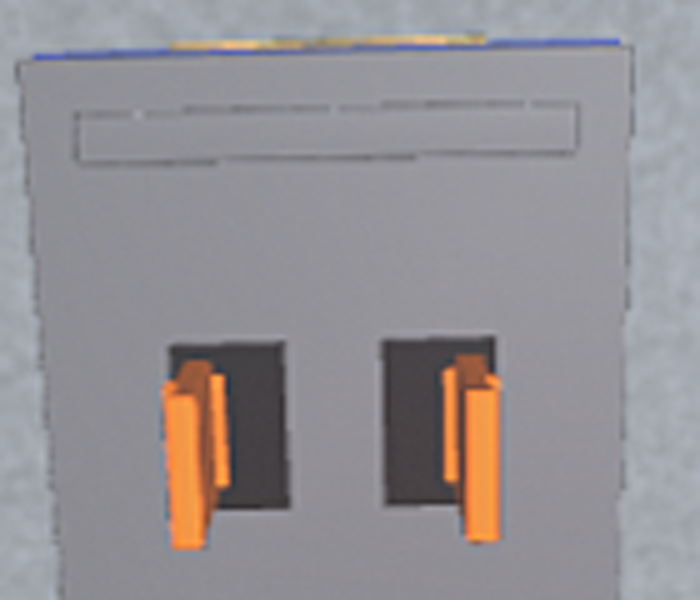

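Run:
```python
from h import *
for i in range(8): snapshot("top")
for i in range(3):
    s=state();m=camera_model("wrist"); im=snapshot("wrist")
    H=hsv(im)
    o=(H[...,0]>5)&(H[...,0]<20)&(H[...,1]>150)&(H[...,2]>225); o[:,:200]=0
    T=[]
    for st,c,k in blobs(o,80):
        T.append(onz(m,[c],.121)[0])
    T=np.array(T);d=T[1]-T[0]
    print(s["t"],s["position"],np.abs(s["qvel"]).max().round(3),s["contact_force"],T.mean(0).round(4),np.linalg.norm(d),np.degrees(np.arctan2(d[1],d[0])))
k=((H[...,1]<60)&(H[...,2]>60)&(H[...,2]<150)); 
print(im[120,250],im[60,250],im[235,250],im[245,300])
c=np.array([[22,62],[630,45]])/5-.5+[185,90]
c=np.vstack([c,[[202.5,240.5],[310,240]]]); P=onz(m,c,.085);print(P.round(4).tolist(),P.mean(0))
print(s)
```

```text
2.5667 [ 0.47634222 -0.14058524  0.25129334] 0.004 [ 0.5058333  -1.28806636 -0.00634308] [ 0.4776 -0.1455  0.121 ] 0.05602477364421219 -81.82005193856827
2.6167 [ 0.47633921 -0.14077112  0.25133345] 0.004 [0.1666753  0.3494496  0.11610127] [ 0.4775 -0.1456  0.121 ] 0.0558873653345048 -81.93280670230878
2.6667 [ 0.47632946 -0.14087496  0.25131243] 0.004 [ 0.390184   -0.60206465  0.26204091] [ 0.4773 -0.1456  0.121 ] 0.05591144771848313 -82.08048296762942
[137 137 143] [159 165 171] [138 139 145] [161 166 173]
[[0.412, -0.2143, 0.085], [0.3948, -0.0956, 0.085], [0.5606, -0.1907, 0.085], [0.5458, -0.0703, 0.085]] [ 0.47830245 -0.14269869  0.085     ]
{'t': 2.6667, 'qpos': array([-0.31215272,  0.09323795,  0.58038447,  1.70149195, -0.05222101,
        1.36233961,  1.96469456]), 'qvel': array([ 0.00430645,  0.00018537,  0.00190166, -0.00075447, -0.00045659,
        0.00100103,  0.00211444]), 'joint_torque': array([-9.01803863e-02, -3.62326956e+01,  1.97569393e+00, -3.69565165e+01,
        9.46928398e-03,  2.78247295e-03, -2.21023933e-03]), 'position': array([ 0.47632946, -0.14087496,  0.25131243]), 'tcp_rot': array([ 6.64613222e-01,  7.47187570e-01,  6.40476633e-06, -3.67071047e-06]), 'contact_force': array([ 0.390184  , -0.60206465,  0.26204091]), 'wrist_torque': array([0.03858429, 0.05307126, 0.01691776]), 'grip_width': 0.08573107286261221}
```

Request:
apply_moves(
  deltas=[
    [-0.001,0.0,0.015,0,0,-0.005,1],
    [-0.002,0.001,0.03,0,0,-0.01,1],
    [-0.003,0.001,0.045,0,0,-0.01,1],
    [-0.003,0.001,0.06,0,0,-0.01,1],
    [-0.003,0.001,0.075,0,0,-0.01,1],
    [-0.003,0.001,0.09,0,0,-0.01,1],
    [-0.003,0.001,0.1,0,0,-0.01,1],
    [-0.003,0.001,0.1,0,0,-0.01,1],
    [-0.003,0.001,0.1,0,0,-0.01,1],
    [-0.003,0.001,0.1,0,0,-0.01,1],
  ],
)

```text
t: 3.55
position: [0.4781, -0.1442, 0.1521]
tcp_rot: [0.661, 0.75, 0.0, 0.0]
contact_force: [-0.4, 0.5, 0.3]
grip_width: 0.0856
```

Run:
```python
from h import *
for n in ("side","wrist"):
    im=snapshot(n); m=camera_model(n); 
    cv2.imwrite(f"pics/{n}3.png",cv2.resize(im[:,:,::-1],(768,576)))
s=state();print(s["t"],s["position"],s["contact_force"],s["qvel"].round(3))
```

```text
3.65 [ 0.47823214 -0.14421968  0.15226458] [0.18870734 0.71338994 0.54218391] [-0.001 -0.001 -0.001  0.006 -0.    -0.001  0.002]
```

View pics/wrist3.png

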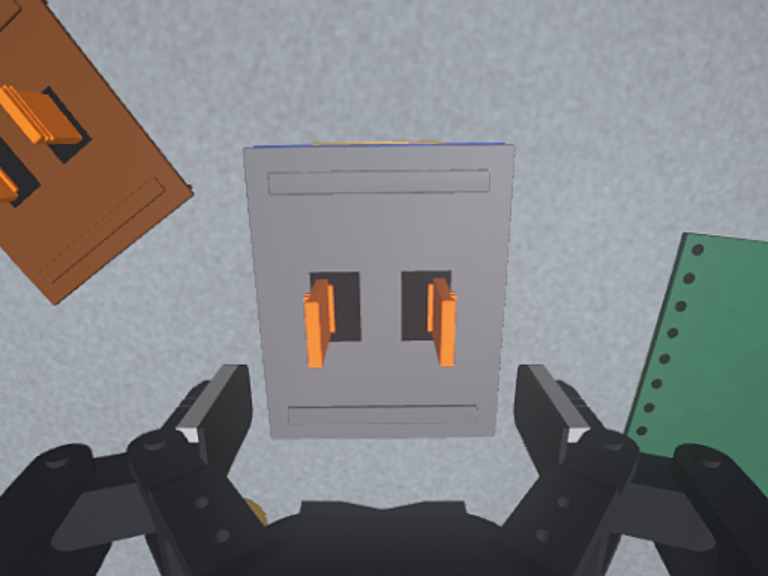

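The wrist view shows the tabs centred at column 380 and the fingers at 383, with the cover square to the tool. Going down.

Request:
apply_moves(
  deltas=[
    [0,0,0.01,0,0,0,1],
    [0,0,0.02,0,0,0,1],
    [0,0,0.03,0,0,0,1],
    [0,0,0.04,0,0,0,1],
    [0,0,0.05,0,0,0,1],
    [0,0,0.057,0,0,0,1],
    [0,0,0.061,0,0,0,0.95],
    [0,0,0.061,0,0,0,0.9],
    [0,0,0.061,0,0,0,0.85],
    [0,0,0.061,0,0,0,0.8],
  ],
  force=20,
)

```text
t: 4.48
position: [0.4779, -0.1442, 0.0907]
tcp_rot: [0.661, 0.75, 0.0, 0.0]
contact_force: [0.6, 0.3, 0.5]
grip_width: 0.0682
```

Run:
```python
from h import *
im=snapshot("side"); cv2.imwrite("pics/side4.png",cv2.resize(im[110:220,210:320,::-1],(600,600)))
s=state();print(s["t"],s["position"],s["contact_force"],s["grip_width"],s["qvel"].round(3))
```

```text
4.5333 [ 0.47804081 -0.14417564  0.09082162] [ 0.02963295 -1.01082583  0.93383751] 0.0684926098994275 [-0.001 -0.003 -0.001  0.     0.002 -0.     0.001]
```

View pics/side4.png

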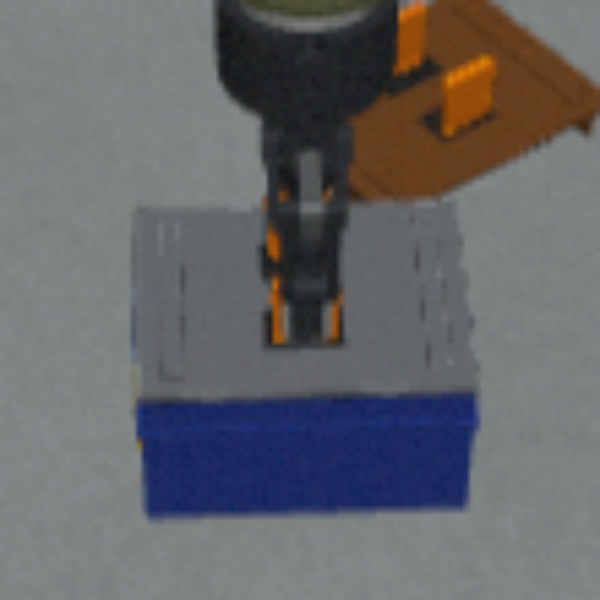

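Request:
apply_moves(
  deltas=[
    [0,0,0,0,0,0,0.78],
    [0,0,0,0,0,0,0.76],
    [0,0,0,0,0,0,0.75],
    [0,0,0,0,0,0,0.74],
    [0,0,0,0,0,0,0.73],
    [0,0,0,0,0,0,0.72],
    [0,0,0,0,0,0,0.71],
    [0,0,0,0,0,0,0.7],
    [0,0,0,0,0,0,0.69],
    [0,0,0,0,0,0,0.69],
  ],
)

```text
t: 5.37
position: [0.4779, -0.1439, 0.0907]
tcp_rot: [0.661, 0.75, 0.0, 0.0]
contact_force: [-1.6, -0.8, 5.2]
grip_width: 0.0591
```

```bash
cat > f.py <<'E'
from h import *
from scipy.spatial.transform import Rotation as Ro
F=[];G=[];Q=[]
for i in range(6):
    s=state();M=Ro.from_quat(s["tcp_rot"]).as_matrix();F.append(M.T@s["contact_force"]);G.append(s["grip_width"]);Q.append(s["position"]);snapshot("top")
print(s["t"],"F tool",np.mean(F,0).round(2),"sd",np.std(F,0).round(2),"w",np.mean(G).round(5),"p",np.mean(Q,0).round(5),"along toolx",(M[:,0]@np.mean(Q,0)).round(5))
E
python3 f.py
```

```text
5.6167 F tool [-0.4  -1.15 -5.84] sd [0.54 0.59 0.42] w 0.05902 p [ 0.47791 -0.14389  0.09073] along toolx -0.20305
```

Request:
apply_moves(
  deltas=[
    [0,0,0,0,0,0,0.685],
    [0,0,0,0,0,0,0.68],
    [0,0,0,0,0,0,0.675],
    [0,0,0,0,0,0,0.67],
    [0,0,0,0,0,0,0.665],
    [0,0,0,0,0,0,0.66],
    [0,0,0,0,0,0,0.655],
    [0,0,0,0,0,0,0.65],
    [0,0,0,0,0,0,0.65],
    [0,0,0,0,0,0,0.65],
  ],
)

```text
t: 6.5
position: [0.478, -0.1439, 0.0908]
tcp_rot: [0.661, 0.75, 0.0, 0.0]
contact_force: [-0.6, -0.0, 7.0]
grip_width: 0.0556
```

```bash
python3 f.py
```

```text
6.75 F tool [-0.27 -0.77 -6.45] sd [0.38 0.38 0.39] w 0.05547 p [ 0.47803 -0.1439   0.09081] along toolx -0.20309
```

Request:
apply_moves(
  deltas=[
    [0,0,0,0,0,0,0.647],
    [0,0,0,0,0,0,0.644],
    [0,0,0,0,0,0,0.641],
    [0,0,0,0,0,0,0.638],
    [0,0,0,0,0,0,0.635],
    [0,0,0,0,0,0,0.632],
    [0,0,0,0,0,0,0.629],
    [0,0,0,0,0,0,0.626],
    [0,0,0,0,0,0,0.623],
    [0,0,0,0,0,0,0.62],
  ],
)

```text
t: 7.63
position: [0.4781, -0.1439, 0.0909]
tcp_rot: [0.661, 0.75, 0.0, 0.0]
contact_force: [-1.7, -0.9, 7.5]
grip_width: 0.0531
```

```bash
python3 f.py
```

```text
7.8833 F tool [-0.45 -0.65 -6.5 ] sd [0.3  0.61 0.56] w 0.05312 p [ 0.47812 -0.14391  0.09088] along toolx -0.20309
```

Request:
apply_moves(
  deltas=[
    [0,0,0,0,0,0,0.618],
    [0,0,0,0,0,0,0.616],
    [0,0,0,0,0,0,0.614],
    [0,0,0,0,0,0,0.612],
    [0,0,0,0,0,0,0.61],
    [0,0,0,0,0,0,0.608],
    [0,0,0,0,0,0,0.606],
    [0,0,0,0,0,0,0.604],
    [0,0,0,0,0,0,0.602],
    [0,0,0,0,0,0,0.6],
  ],
)

```text
t: 8.77
position: [0.4782, -0.1439, 0.0909]
tcp_rot: [0.661, 0.75, 0.0, 0.0]
contact_force: [-0.7, -0.9, 6.4]
grip_width: 0.0509
```

```bash
python3 f.py
```

```text
9.0167 F tool [-0.09 -0.54 -6.31] sd [0.44 0.4  0.35] w 0.05119 p [ 0.47816 -0.14392  0.09092] along toolx -0.20312
```

Request:
apply_moves(
  deltas=[
    [0,0,0,0,0,0,0.598],
    [0,0,0,0,0,0,0.596],
    [0,0,0,0,0,0,0.594],
    [0,0,0,0,0,0,0.592],
    [0,0,0,0,0,0,0.59],
    [0,0,0,0,0,0,0.588],
    [0,0,0,0,0,0,0.586],
    [0,0,0,0,0,0,0.584],
    [0,0,0,0,0,0,0.582],
    [0,0,0,0,0,0,0.58],
  ],
)

```text
t: 9.9
position: [0.4782, -0.1439, 0.0909]
tcp_rot: [0.661, 0.75, 0.0, 0.0]
contact_force: [-1.1, 0.0, 8.3]
grip_width: 0.0497
```

```bash
python3 f.py
```

```text
10.15 F tool [-0.11 -0.66 -7.4 ] sd [0.45 0.76 0.46] w 0.0496 p [ 0.47821 -0.14392  0.09095] along toolx -0.20315
```

Request:
apply_moves(
  deltas=[
    [0,0,0,0,0,0,0.578],
    [0,0,0,0,0,0,0.576],
    [0,0,0,0,0,0,0.574],
    [0,0,0,0,0,0,0.572],
    [0,0,0,0,0,0,0.57],
    [0,0,0,0,0,0,0.568],
    [0,0,0,0,0,0,0.566],
    [0,0,0,0,0,0,0.566],
    [0,0,0,0,0,0,0.566],
    [0,0,0,0,0,0,0.566],
  ],
)

```text
t: 11.03
position: [0.4783, -0.1439, 0.091]
tcp_rot: [0.661, 0.75, 0.001, 0.0]
contact_force: [-0.2, 0.8, 7.0]
grip_width: 0.0486
```

```bash
python3 f.py
```

```text
11.2833 F tool [ 0.28 -0.46 -7.52] sd [0.51 0.33 0.61] w 0.04852 p [ 0.47824 -0.14389  0.09098] along toolx -0.20311
```

Request:
apply_moves(
  deltas=[
    [0,0,0,0,0,0,0.564],
    [0,0,0,0,0,0,0.562],
    [0,0,0,0,0,0,0.56],
    [0,0,0,0,0,0,0.558],
    [0,0,0,0,0,0,0.556],
    [0,0,0,0,0,0,0.556],
    [0,0,0,0,0,0,0.556],
    [0,0,0,0,0,0,0.556],
    [0,0,0,0,0,0,0.556],
    [0,0,0,0,0,0,0.556],
  ],
)

```text
t: 12.17
position: [0.4782, -0.1435, 0.091]
tcp_rot: [0.661, 0.751, 0.001, 0.0]
contact_force: [-1.5, 0.5, 8.0]
grip_width: 0.0478
```

```bash
python3 f.py
```

```text
12.4167 F tool [ 0.96 -0.86 -8.19] sd [0.41 0.39 0.34] w 0.04768 p [ 0.47821 -0.14351  0.091  ] along toolx -0.20285
```

Request:
apply_moves(
  deltas=[
    [0,0,0,0,0,0,0.554],
    [0,0,0,0,0,0,0.552],
    [0,0,0,0,0,0,0.55],
    [0,0,0,0,0,0,0.548],
    [0,0,0,0,0,0,0.546],
    [0,0,0,0,0,0,0.546],
    [0,0,0,0,0,0,0.546],
    [0,0,0,0,0,0,0.546],
    [0,0,0,0,0,0,0.546],
    [0,0,0,0,0,0,0.546],
  ],
)

```text
t: 13.3
position: [0.4782, -0.1431, 0.091]
tcp_rot: [0.661, 0.751, 0.001, -0.0]
contact_force: [-2.2, 2.8, 9.4]
grip_width: 0.0467
```

```bash
python3 f.py
```

```text
13.55 F tool [ 2.44 -1.85 -9.39] sd [0.42 0.5  0.56] w 0.04673 p [ 0.47818 -0.14313  0.09103] along toolx -0.20257
```

A steady +2.4 N push along tool x means the +x tab's leg is on the divider, at a face position of about -0.1789 along tool x. For 1.5 mm clearance at 44 mm wide I shift the gripper +3.7 mm along tool x.

Request:
apply_moves(
  deltas=[
    [0.0006,0,0,0,0,0,0.546],
    [0.0012,0,0,0,0,0,0.546],
    [0.0018,0,0,0,0,0,0.546],
    [0.0024,0,0,0,0,0,0.546],
    [0.003,0,0,0,0,0,0.546],
    [0.0037,0,0,0,0,0,0.546],
    [0.0037,0,0,0,0,0,0.546],
    [0.0037,0,0,0,0,0,0.546],
    [0.0037,0,0,0,0,0,0.546],
    [0.0037,0,0,0,0,0,0.546],
  ],
)

```text
t: 14.43
position: [0.4778, -0.1406, 0.091]
tcp_rot: [0.661, 0.75, 0.0, 0.001]
contact_force: [-0.9, -1.2, 6.0]
grip_width: 0.0469
```

```bash
python3 f.py
```

```text
14.6833 F tool [-1.33 -0.62 -6.63] sd [0.32 0.27 0.46] w 0.04683 p [ 0.47782 -0.14058  0.09103] along toolx -0.19968
```

Request:
apply_moves(
  deltas=[
    [0,0,0,0,0,0,0.543],
    [0,0,0,0,0,0,0.54],
    [0,0,0,0,0,0,0.537],
    [0,0,0,0,0,0,0.534],
    [0,0,0,0,0,0,0.531],
    [0,0,0,0,0,0,0.528],
    [0,0,0,0,0,0,0.528],
    [0,0,0,0,0,0,0.528],
    [0,0,0,0,0,0,0.528],
    [0,0,0,0,0,0,0.528],
  ],
)

```text
t: 15.57
position: [0.4778, -0.1406, 0.0911]
tcp_rot: [0.661, 0.75, 0.0, 0.001]
contact_force: [-0.5, -0.8, 7.2]
grip_width: 0.0454
```

```bash
python3 f.py
```

```text
15.8167 F tool [-1.03 -1.18 -7.5 ] sd [0.49 0.57 0.43] w 0.04526 p [ 0.47785 -0.14059  0.09107] along toolx -0.19969
```

Request:
apply_moves(
  deltas=[
    [0,0,0,0,0,0,0.526],
    [0,0,0,0,0,0,0.524],
    [0,0,0,0,0,0,0.522],
    [0,0,0,0,0,0,0.52],
    [0,0,0,0,0,0,0.518],
    [0,0,0,0,0,0,0.516],
    [0,0,0,0,0,0,0.514],
    [0,0,0,0,0,0,0.514],
    [0,0,0,0,0,0,0.514],
    [0,0,0,0,0,0,0.514],
  ],
)

```text
t: 16.7
position: [0.4779, -0.1406, 0.0911]
tcp_rot: [0.661, 0.75, 0.0, 0.001]
contact_force: [-0.3, -1.3, 8.0]
grip_width: 0.044
```

```bash
python3 f.py
```

```text
16.95 F tool [-1.18 -0.56 -7.72] sd [0.44 0.35 0.46] w 0.04405 p [ 0.47788 -0.14061  0.09112] along toolx -0.19972
```

Request:
apply_moves(
  deltas=[
    [0,0,-0.0005,0,0,0,0.514],
    [0,0,-0.001,0,0,0,0.514],
    [0,0,-0.0015,0,0,0,0.514],
    [0,0,-0.002,0,0,0,0.514],
    [0,0,-0.0025,0,0,0,0.514],
    [0,0,-0.003,0,0,0,0.514],
    [0,0,-0.0035,0,0,0,0.514],
    [0,0,-0.004,0,0,0,0.514],
    [0,0,-0.0045,0,0,0,0.514],
    [0,0,-0.005,0,0,0,0.514],
  ],
)

```text
t: 17.83
position: [0.4771, -0.1404, 0.0953]
tcp_rot: [0.661, 0.75, -0.0, -0.0]
contact_force: [0.3, -0.6, -1.9]
grip_width: 0.0441
```

```bash
python3 f.py
```

```text
18.0833 F tool [-0.9   0.07  2.5 ] sd [0.41 0.47 0.4 ] w 0.04396 p [ 0.47712 -0.14037  0.09533] along toolx -0.19936
```

The pull is 2.5 N, about the cover's own weight, so it is free. I continue straight up.

Request:
apply_moves(
  deltas=[
    [0,0,-0.001,0,0,0,0.514],
    [0,0,-0.002,0,0,0,0.514],
    [0,0,-0.003,0,0,0,0.514],
    [0,0,-0.004,0,0,0,0.514],
    [0,0,-0.005,0,0,0,0.514],
    [0,0,-0.006,0,0,0,0.514],
    [0,0,-0.007,0,0,0,0.514],
    [0,0,-0.008,0,0,0,0.514],
    [0,0,-0.009,0,0,0,0.514],
    [0,0,-0.01,0,0,0,0.514],
  ],
)

```text
t: 18.97
position: [0.4771, -0.1404, 0.1054]
tcp_rot: [0.661, 0.75, -0.0, -0.0]
contact_force: [0.1, -1.5, -3.0]
grip_width: 0.0442
```

```bash
python3 f.py;python3 - <<'E'
from h import *
im=snapshot("side"); cv2.imwrite("pics/side5.png",cv2.resize(im[110:220,210:320,::-1],(600,600)))
E
```

```text
19.2167 F tool [-1.15 -0.18  2.24] sd [0.36 0.25 0.78] w 0.04402 p [ 0.4772  -0.14037  0.10542] along toolx -0.19935
```

View pics/side5.png

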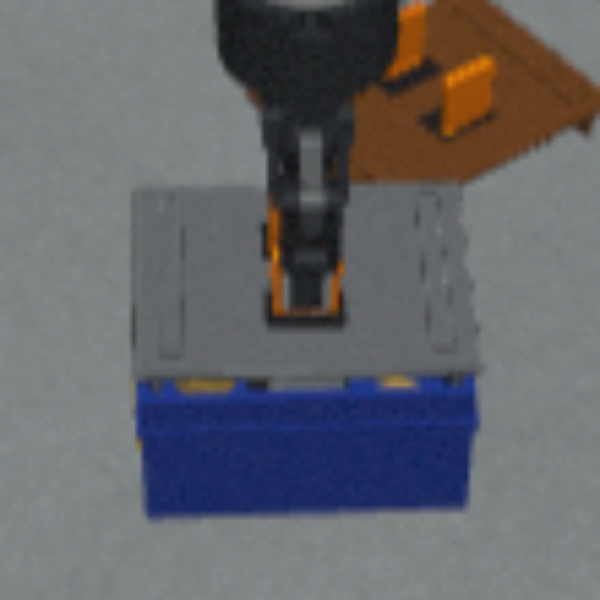

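The side view shows the cover rising level, with a gap over the rim at crop row 380. Lifting another 35 mm.

Request:
apply_moves(
  deltas=[
    [0,0,-0.002,0,0,0,0.514],
    [0,0,-0.005,0,0,0,0.514],
    [0,0,-0.009,0,0,0,0.514],
    [0,0,-0.013,0,0,0,0.514],
    [0,0,-0.017,0,0,0,0.514],
    [0,0,-0.021,0,0,0,0.514],
    [0,0,-0.025,0,0,0,0.514],
    [0,0,-0.029,0,0,0,0.514],
    [0,0,-0.033,0,0,0,0.514],
    [0,0,-0.035,0,0,0,0.514],
  ],
)

```text
t: 20.15
position: [0.4774, -0.1404, 0.141]
tcp_rot: [0.661, 0.75, 0.0, 0.0]
contact_force: [0.6, 0.5, -2.6]
grip_width: 0.0439
```

```bash
python3 f.py;python3 - <<'E'
from h import *
im=snapshot("side"); cv2.imwrite("pics/side6.png",cv2.resize(im[90:220,190:320,::-1],(600,600)))
E
```

```text
20.4 F tool [-0.22  0.1   2.26] sd [0.71 0.37 0.51] w 0.04389 p [ 0.47726 -0.14036  0.14059] along toolx -0.19933
```

View pics/side6.png

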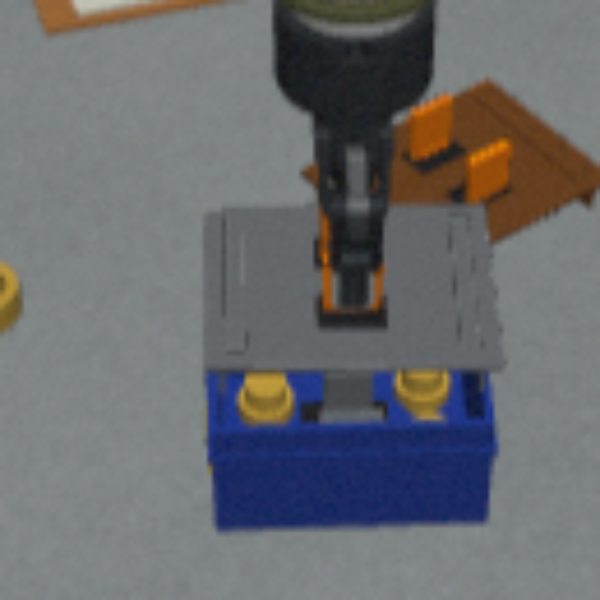

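Side view: the cover is level and well clear of the bin, with brass pieces visible inside at (265,397) and (422,385). I carry it to the plate in two gentle calls, ramping up and down.

Request:
apply_moves(
  deltas=[
    [0.002,0.001,-0.003,0,0,0,0.514],
    [0.007,0.002,-0.007,0,0,0,0.514],
    [0.015,0.005,-0.012,0,0,0,0.514],
    [0.026,0.009,-0.016,0,0,0,0.514],
    [0.04,0.014,-0.019,0,0,0,0.514],
    [0.056,0.019,-0.02,0,0,0,0.514],
    [0.074,0.025,-0.02,0,0,0,0.514],
    [0.093,0.032,-0.02,0,0,0,0.514],
    [0.112,0.038,-0.02,0,0,0,0.514],
    [0.131,0.045,-0.02,0,0,0,0.514],
  ],
)

```text
t: 21.33
position: [0.5055, -0.0027, 0.1609]
tcp_rot: [0.661, 0.751, 0.0, 0.0]
contact_force: [0.4, 0.4, -1.7]
grip_width: 0.0436
```

Request:
apply_moves(
  deltas=[
    [0.019,0.0065,0,0,0,0,0.514],
    [0.038,0.013,0,0,0,0,0.514],
    [0.057,0.0195,0,0,0,0,0.514],
    [0.076,0.026,0,0,0,0,0.514],
    [0.095,0.0325,0,0,0,0,0.514],
    [0.112,0.0385,0,0,0,0,0.514],
    [0.127,0.0435,0,0,0,0,0.514],
    [0.139,0.0475,0,0,0,0,0.514],
    [0.147,0.0505,0,0,0,0,0.514],
    [0.152,0.052,0,0,0,0,0.514],
  ],
)

```text
t: 22.17
position: [0.5378, 0.1539, 0.1603]
tcp_rot: [0.661, 0.751, -0.0, -0.0]
contact_force: [-0.8, -0.7, -2.2]
grip_width: 0.0436
```

```bash
python3 f.py;python3 - <<'E'
from h import *
im=snapshot("side"); cv2.imwrite("pics/side7.png",cv2.resize(im[:,:,::-1],(768,576)))
im=snapshot("top"); cv2.imwrite("pics/top7.png",cv2.resize(im[100:300,130:350,::-1],(770,700))[:600])
E
```

```text
22.4167 F tool [-0.13 -0.35  1.89] sd [0.58 0.5  0.32] w 0.04394 p [0.53778 0.15274 0.16026] along toolx 0.08463
```

View pics/side7.png

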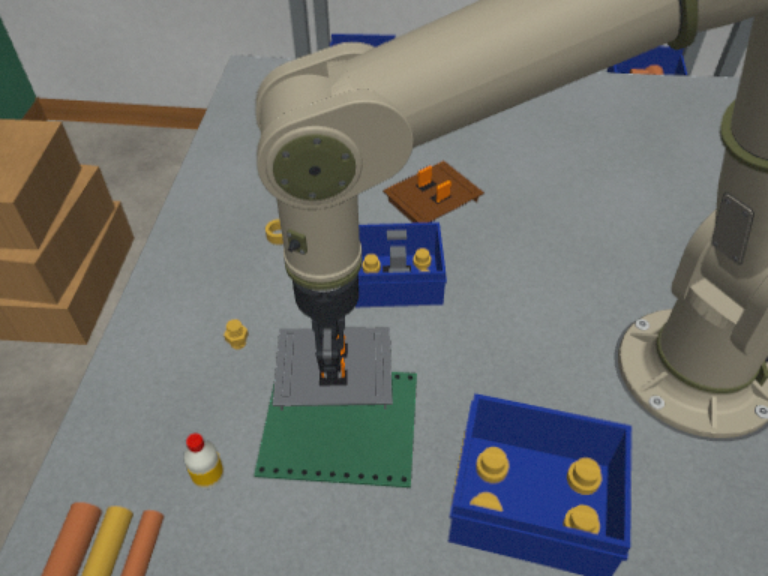

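View pics/top7.png

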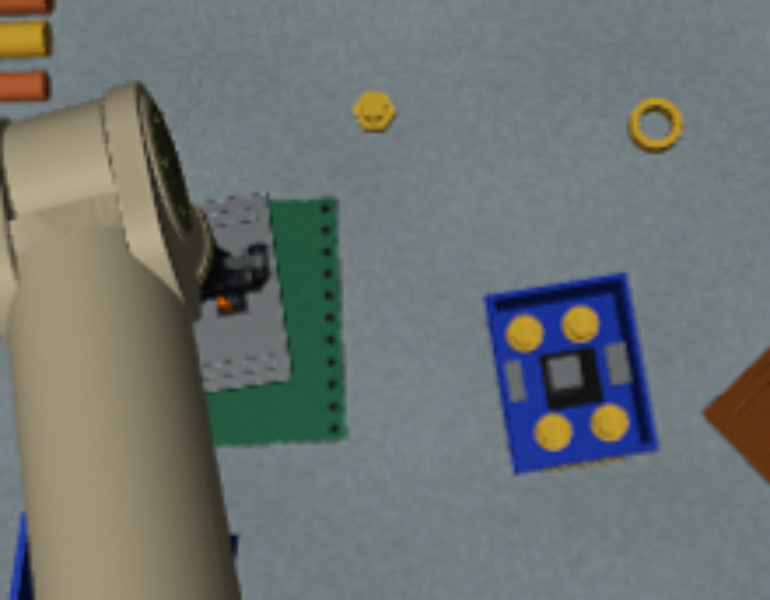

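Both views show the cover held level over the plate, and the nipple, nut and bottle undisturbed. I lower it to about 10 mm above the plate, then feel for contact.

Request:
apply_moves(
  deltas=[
    [0,0,0.004,0,0,0,0.514],
    [0,0,0.013,0,0,0,0.514],
    [0,0,0.026,0,0,0,0.514],
    [0,0,0.041,0,0,0,0.514],
    [0,0,0.057,0,0,0,0.514],
    [0,0,0.073,0,0,0,0.514],
    [0,0,0.088,0,0,0,0.514],
    [0,0,0.099,0,0,0,0.514],
    [0,0,0.106,0,0,0,0.514],
    [0,0,0.11,0,0,0,0.514],
  ],
)

```text
t: 23.4
position: [0.5371, 0.1523, 0.049]
tcp_rot: [0.661, 0.75, -0.001, -0.0]
contact_force: [-0.1, -0.5, -1.2]
grip_width: 0.044
```

```bash
python3 f.py;python3 - <<'E'
from h import *
im=snapshot("side"); cv2.imwrite("pics/side8.png",cv2.resize(im[200:340,150:300,::-1],(640,600)))
E
```

```text
23.65 F tool [-0.2   0.57  2.2 ] sd [0.4  0.47 0.49] w 0.04392 p [0.53772 0.15253 0.05002] along toolx 0.08366
```

View pics/side8.png

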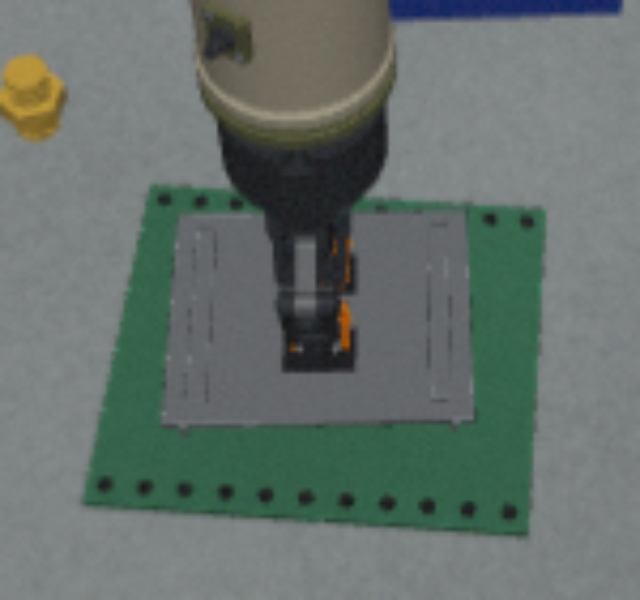

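Request:
apply_moves(
  deltas=[
    [0,0,0.001,0,0,0,0.514],
    [0,0,0.002,0,0,0,0.514],
    [0,0,0.003,0,0,0,0.514],
    [0,0,0.004,0,0,0,0.514],
    [0,0,0.005,0,0,0,0.514],
    [0,0,0.006,0,0,0,0.514],
    [0,0,0.007,0,0,0,0.514],
    [0,0,0.008,0,0,0,0.514],
    [0,0,0.008,0,0,0,0.514],
    [0,0,0.008,0,0,0,0.514],
  ],
)

```text
t: 24.58
position: [0.5377, 0.1526, 0.0422]
tcp_rot: [0.661, 0.75, -0.0, -0.0]
contact_force: [-0.7, -0.0, -1.8]
grip_width: 0.0442
```

```bash
python3 f.py;python3 - <<'E'
from h import *
m=camera_model("side");c=np.array([[178,213],[467,210],[474,420],[163,425]])/[640/150,600/140]+[150,200]-.4
print(onz(m,c,.044).mean(0))
E
```

```text
24.8333 F tool [ 0.12 -0.03  1.84] sd [0.68 0.52 0.37] w 0.04405 p [0.53775 0.1526  0.04229] along toolx 0.08366
[0.53855229 0.15472322 0.044     ]
```

Centre within 3 mm; not touching yet (still carrying about 2 N). Continuing down in 0.5 mm steps.

Request:
apply_moves(
  deltas=[
    [0,0,0.0005,0,0,0,0.514],
    [0,0,0.001,0,0,0,0.514],
    [0,0,0.0015,0,0,0,0.514],
    [0,0,0.002,0,0,0,0.514],
    [0,0,0.0025,0,0,0,0.514],
    [0,0,0.003,0,0,0,0.514],
    [0,0,0.0035,0,0,0,0.514],
    [0,0,0.004,0,0,0,0.514],
    [0,0,0.004,0,0,0,0.514],
    [0,0,0.004,0,0,0,0.514],
  ],
)

```text
t: 25.72
position: [0.5382, 0.1528, 0.0391]
tcp_rot: [0.661, 0.75, 0.0, 0.0]
contact_force: [-2.1, -0.2, 5.3]
grip_width: 0.0437
```

```bash
python3 f.py
```

```text
25.9667 F tool [-0.08 -1.64 -5.53] sd [0.33 0.32 0.36] w 0.04397 p [0.53816 0.15277 0.03904] along toolx 0.08381
```

It is down: the push reversed to 5.5 N upward at TCP z 0.039. Opening slowly.

Request:
apply_moves(
  deltas=[
    [0,0,0,0,0,0,0.55],
    [0,0,0,0,0,0,0.59],
    [0,0,0,0,0,0,0.63],
    [0,0,0,0,0,0,0.67],
    [0,0,0,0,0,0,0.71],
    [0,0,0,0,0,0,0.76],
    [0,0,0,0,0,0,0.82],
    [0,0,0,0,0,0,0.88],
    [0,0,0,0,0,0,0.94],
    [0,0,0,0,0,0,1],
  ],
)

```text
t: 26.85
position: [0.5378, 0.1526, 0.0384]
tcp_rot: [0.661, 0.75, 0.0, 0.0]
contact_force: [0.1, -0.7, 0.6]
grip_width: 0.0851
```

```bash
python3 f.py
python3 - <<'E'
from h import *
im=snapshot("wrist"); cv2.imwrite("pics/w9.png",cv2.resize(im[:,:,::-1],(768,576)))
E
```

```text
27.1 F tool [-0.29  0.11 -0.12] sd [0.32 0.48 0.57] w 0.08543 p [0.53779 0.15261 0.03835] along toolx 0.08367
```

View pics/w9.png

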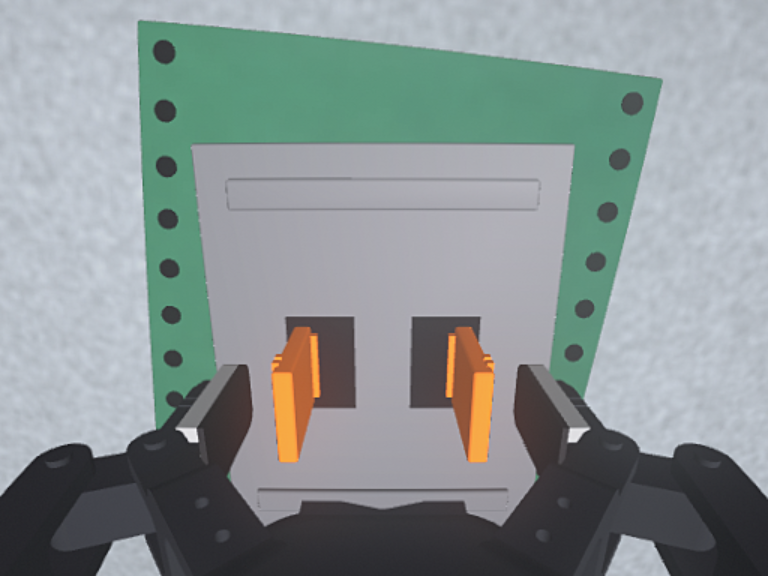

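The fingers are open and free of both tabs (orange at 285 and 480, pads at 245 and 520), and the tabs have sprung out. Retreating straight up.

Request:
apply_moves(
  deltas=[
    [0,0,-0.004,0,0,0,1],
    [0,0,-0.013,0,0,0,1],
    [0,0,-0.026,0,0,0,1],
    [0,0,-0.045,0,0,0,1],
    [0,0,-0.065,0,0,0,1],
    [0,0,-0.09,0,0,0,1],
    [0,0,-0.115,0,0,0,1],
    [0,0,-0.135,0,0,0,1],
    [0,0,-0.15,0,0,0,1],
    [0,0,-0.16,0,0,0,1],
  ],
)

```text
t: 28.03
position: [0.5385, 0.1527, 0.2013]
tcp_rot: [0.661, 0.75, 0.002, 0.001]
contact_force: [-0.5, 0.3, 0.6]
grip_width: 0.0854
```

```bash
python3 f.py
python3 - <<'E'
from h import *
m=camera_model("wrist");im=snapshot("wrist"); cv2.imwrite("pics/w10.png",cv2.resize(im[:,:,::-1],(768,576)))
im2=snapshot("side"); cv2.imwrite("pics/side10.png",cv2.resize(im2[:,:,::-1],(768,576)))
H=hsv(im);o=(H[...,0]>5)&(H[...,0]<20)&(H[...,1]>150)&(H[...,2]>225)
for st,c,k in blobs(o,60): print(st,onz(m,[c],.069).round(4))
E
```

```text
28.2833 F tool [-0.04  0.03 -0.23] sd [0.47 0.46 0.7 ] w 0.08545 p [0.53817 0.15267 0.19972] along toolx 0.08358
[222 168   7  30 170] [[0.5396 0.1244 0.069 ]]
[282 168   7  30 171] [[0.5325 0.18   0.069 ]]
```

View pics/w10.png

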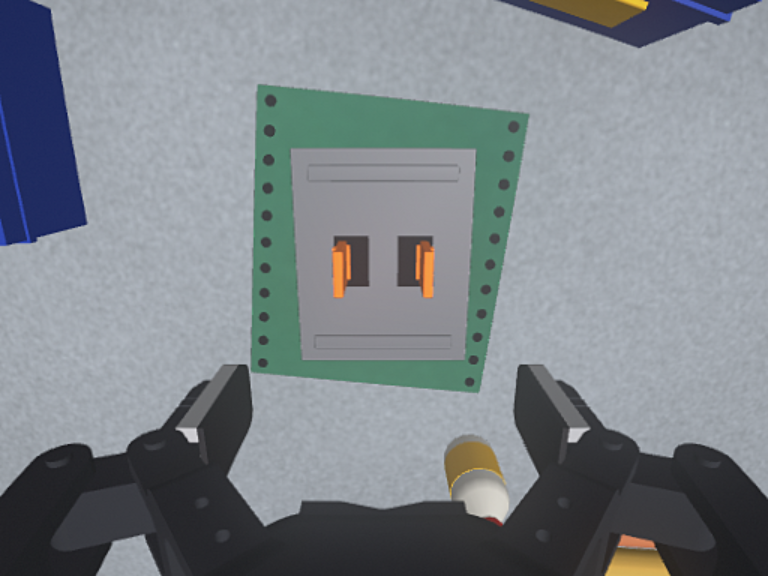

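View pics/side10.png

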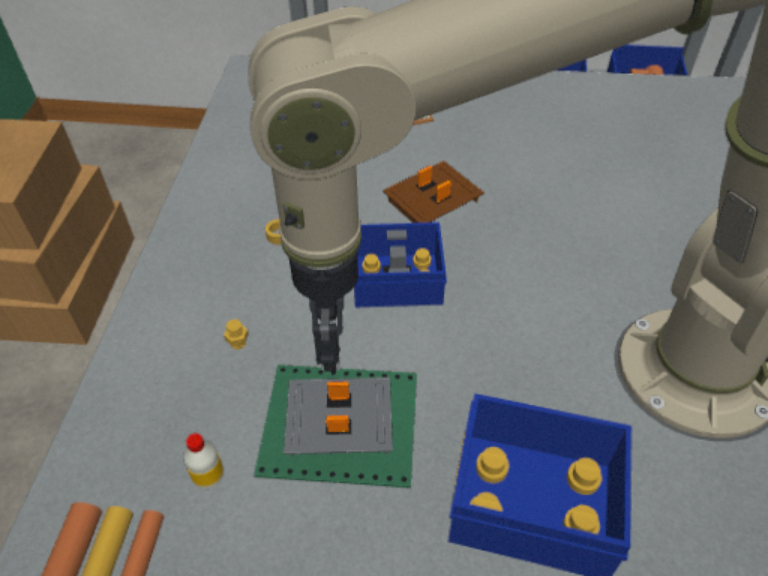

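The cover lies flat, tabs up, within 2 mm of the plate's centre: the tab midpoint is (0.536, 0.152) and the plate centre (0.538, 0.153). The bystanders are where they were, and the gripper is clear.

```bash
python3 -c "
from plant import *
print(job_done())"
```

```text
the job is handed in; nothing more can be done
None
```

The cover is off the small blue bin and lying flat, tabs up, on the middle of the green plate. I let go of it and handed the job in; no verdict was reported.

- **Squeeze:** I closed in small steps until a steady 2.4 N sideways push showed one leg was on the divider. I then shifted 3.7 mm that way and closed to 44 mm without touching the divider again.
- **Lift:** The cover came up with about 2.5 N, roughly its own weight, so both catches had let go. It stayed level while being carried.
- **Placing:** It touched down with about 5.5 N. The last wrist view put its centre within about 2 mm of the plate's centre.
- **Last checks:** The gripper was open and 0.20 m up, with no force on it. In the last side view the nipple, nut and bottle were where they started. That run took about 28 s.
- **Disagreement:** The camera views differed by about 2–4 mm on where the bin's centre was, so I set the final squeeze from the felt divider contact instead.

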